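Hold a sample slide flush on the sprung, tilted stage

TASK

Pick up the long rectangular sample slide by its upright grip bar, tilt it to match the sloped face of the sprung stage, and lay it flat inside the outline on that face, lengthwise up the slope. Press gently through the slide until the sprung face has gone down about half of its 12 mm travel, and finish while still holding the slide there, flush and pressed: do not let go. Leave the round and the square slide where they lie.

Things in the scene. Friction and masses are not known exactly. Their poses are not given: they have to be found in the camera images.
- slide_mid (a point): The long slide: loose steel plate 76 (x) by 40 (y) by 5 mm, low beads at both ends, 0.10 to 0.20 kg, with an aluminium grip bar upright on its middle, 26 mm long (x), 12 thick (y), rising 36 mm above the plate. The point is its centre, 20.5 mm above the underside and 20.5 mm below the bar's top; z points up out of the plate. Same if turned half round. Lies in the tray; its place among the slides varies.
- disc_mid (a point): The round slide, to be left alone: a steel disc 54 mm across, 5 mm thick, with the same grip bar. Point and axes as for the long slide.
- square_mid (a point): The square slide, to be left alone: a steel plate 42 by 42 mm, 5 mm thick, with the same grip bar. Point and axes as for the long slide.
- tray: Fixed wooden tray, 150 (x) by 270 mm (y), floor 8 mm thick, rim 14 mm high above the table. The three slides lie in it side by side, about 85 mm apart along its y. Origin in the middle of its underside.
- stage: The stage's fixed base: a steel foot 150 (x) by 130 (y) by 12 mm with two cheeks 90 mm high at y = +-55 mm, between which a locked cradle carries the face. Origin in the middle of the foot's underside. The cradle's tilt axis runs along its y, 75 mm above the table.
- face (a point): Centre of the top of the sprung sloped face: an aluminium plate 110 mm (x, up the slope) by 90 mm (y, level), nothing standing above it, a thin dark outline 96 by 60 mm drawn round the centre. z points squarely out of the face. Its -x edge, the one nearer the robot, is the lower; the slope, 14 to 32 degrees, is locked and differs each time. The point sinks with the face when pressed.
- platform (a joint): How far the sprung face is pressed down, in m, straight into its slope (along the face's own -z): 0 free, 0.012 at its stop. It starts to give at about 3.5 N and takes a further 0.6 N per mm (about 7 N at half travel, 11 N at the stop). It springs back when released.
Mind the look-alikes: they are no part of the job. What is shaped like the part that bears slide_mid but green is not meant.

How it is judged:
On the way:
1. the long slide is lifted clear of the tray in the fingers (height (world z) of slide_mid above 0.075 m and contact force between the fingers and slide above 1 N and contact force between slide and platform below 0.1 N), for 0.2 s.
At the end, for the whole second after the job is handed in: Long slide flush on the face: centred within 10 mm both ways, underside within 3 mm, within 0.05 rad of parallel, length within 0.14 rad of the slope line; face held down 3 to 9 mm with over 3 N through the slide, fingers gripping the slide and not touching the face, slide at rest (x of slide_mid in the frame of face between -0.01 and 0.01 m and y of slide_mid in the frame of face between -0.01 and 0.01 m and z of slide_mid in the frame of face between 0.0175 and 0.0235 m and angle between the z axis of slide_mid and the z axis of face, either way round below 0.05 rad and angle between the x axis of slide_mid and the x axis of face, either way round below 0.14 rad and value of joint platform between 0.003 and 0.009 m and contact force between slide and platform above 3 N and contact force between the fingers and slide above 1 N and contact force between the fingers and platform below 0.5 N and linear speed of slide below 0.01 m/s); the arm keeps its last pose, push and grip.
It fails at once if the round or the square slide is moved more than 30 mm (distance of any of disc_mid, square_mid from where it was at the start of the episode above 0.03 m).
It fails at once if the slide is pressed on the face with more than 25 N (contact force between slide and platform above 25 N).
It also fails if it takes over 38 s, if anything falls off the work surface, if the arm or the gripper's body presses on something with over 40 N, if the wrist force passes 120 N, or if a joint passes its speed limit or range.

ROBOT

A 6-joint arm with a two-finger parallel gripper is mounted at the origin on the work surface. World frame = base frame: x ahead of the robot, y to its left, z up, the work surface at z = 0. Lengths are in m, angles in rad, forces in N, time in s.
With the tool pointing down it reaches from about 0.425 to 0.925 m from the base axis. Payload 12.5 kg.
Tool frame: the origin (TCP) lies on the centre line of the jaws, within the pads' length; the fingertips stand 17 mm ahead of it and the grasp point (between the pads) lies 2 mm behind it (manip.nose_length is the distance from the TCP to the fingertips, in m); z points along the fingers, y is the direction in which the jaws open and shut (so a half turn about z gives the same grasp; the last joint's range is limited). The gripper opens to 85 mm and grips with 20 to 120 N. Pads are 22 mm wide; open, the fingers measure 114 mm over their backs; the gripper's body (76 mm by 85 mm) begins 54 mm behind the grasp point. The pads swing forward as they close: fully open they stand 13 mm farther back than shut.
Start: joints at [-1.266, 0.491, 1.559, -0, 1.092, -0.106], TCP at [0.25, -0.573, 0.248] pointing down, gripper open.
Joint ranges: [-3.1, 3.1], [-0.84, 2.19], [0.05, 2.79], [-1.13, 4.28], [0.06, 2.93], [-2.69, 2.69]. Speed limits (rad/s): [2.22, 2.22, 2.79, 3.14, 3.14, 3.14].

INTERFACE

Orientations are given as a rotation vector (axis times angle).
In Python, from station import manip gives the robot as it stands.
- The arm moves only by the tool arm_command, never from a script. Its argument "plan" is a list of rows, each a list of 3 entries, a list of its own where there are three numbers: the opening, from 0 (shut) to 1 (fully open), then the shift along the world's x, y, z normalised to -1 to 1, where 1 is 0.2 m, then the turn, a rotation vector about the world's x, y, z normalised to -1 to 1, where 1 is pi rad. A call has 1 to 10 rows; each row shifts and turns the pose as measured when the row begins; what a row does not reach is not made up. A row lasts 1/8 s, in which the tool goes at most 62.5 mm and 10.7 degrees, less where a joint would pass 70% of its speed; a pose out of reach is approached as far as the arm can. A call with a number of a shift or a turn outside -1 to 1 is refused whole. A call with a gripper value outside its range is refused whole. The fingers move at their own pace and stop on an object; "grip_force" is the grip in N (left out, the last holds). Time passes only in rows, so rows that do not move let the fingers close. It gives the time, the measured TCP pose, the force and the opening at its end, in the units of the state.
- manip.get_obs(): the state, without advancing time (a new reading comes with each control period).
- manip.get_image(name): name is "side" or "top" or "wrist"; returns a dict with "frame" (384x512x3 uint8, red, green, blue), "K" (3x3 intrinsics, pixels), "cam_to_world" (4x4, takes a point from camera to world coordinates); the wrist camera has in their place "tool_from_camera" (4x4, takes a point from camera to tool coordinates, whose origin is the TCP and whose axes are the flange's). Camera axes: x right, y down, z forward; pixel columns grow to the right and rows downward; lengths in m; the calibration is good to about 2 mm. A picture is of the moment at which its call begins: read the wrist's pose just before it. There is no depth.
- manip.hand_in(): hands the job in, once; it reports no verdict.
The state is a dict: "time": time; "joint_positions": joint angles; "qvel": joint speeds; "joint_torque": joint torques, N m; "tool_pos": TCP position; "tcp_rot": TCP orientation; "wrist_force": force on the tool from outside, world axes, zero at the start; "wrist_torque": the same for the moment, N m; "width": finger opening in m.
Only numpy, scipy, OpenCV 4.12 (cv2) and the standard library are available. Lean on these libraries where they do the work, as an engineer would, in place of code of your own. Each camera call takes 0.05 s, during which the arm holds its last target.

## Working session

There is one attempt and no reset: what is moved stays moved. The work goes in short steps, Python scripts to look and compute and a tool call to move; the robot and the scene stay as the last step left them, time stands still between calls to the robot, and variables do not carry over. Pictures are saved under pics/ and viewed, and the job is handed in when it is done.

Besides the shell and the picture viewer there is one more tool, called by a JSON object that holds its "method" and its "body", one argument or row to a line. arm_command: Moves the arm, as the interface text tells. Scaled input: -1 to 1 covers 0.2 m each way for a shift and pi rad each way for a turn. Its arguments: {"type":"object","properties":{"plan":{"type":"array","items":{"type":"array"}},"grip_force":{"type":"number"}},"required":["plan"]}

```bash
ls; mkdir -p pics
python3 - <<'E'
from station import manip
import cv2,numpy as np
o=manip.get_obs();print(o)
for n in ["side","top","wrist"]:
    d=manip.get_image(n);cv2.imwrite(f"pics/{n}0.png",d["frame"][:,:,::-1]);np.savez(f"pics/{n}0.npz",**{k:v for k,v in d.items()})
    print(n,[ (k,np.round(v,4).tolist()) for k,v in d.items() if k!="frame"])
E
```

```text
pics
{'time': 0.0, 'joint_positions': array([-1.26556994e+00,  4.91554781e-01,  1.55950861e+00,  1.05425770e-05,
        1.09169949e+00, -1.05574156e-01]), 'qvel': array([-3.22677639e-05,  6.91513852e-04, -2.13375017e-04,  7.49101902e-05,
       -3.28779277e-05, -1.03097494e-04]), 'joint_torque': array([-3.78892364e-04, -6.18451595e+01, -2.61589354e+01, -1.25664769e-04,
        4.15098868e-03, -8.46721434e-06]), 'tool_pos': array([ 0.24955661, -0.57276004,  0.24771033]), 'tcp_rot': array([-3.07441528e+00, -6.40511038e-01,  1.68514595e-04]), 'wrist_force': array([-0.14252304,  0.13490673,  0.45468824]), 'wrist_torque': array([ 0.05806084, -0.02181332, -0.04519416]), 'width': 0.08546336616031436}
side [('K', [[418.1328, 0.0, 252.6295], [0.0, 418.1328, 195.8442], [0.0, 0.0, 1.0]]), ('cam_to_world', [[-0.9282, -0.2789, 0.2462, 0.3804], [-0.3717, 0.6653, -0.6475, 0.4941], [0.0168, -0.6925, -0.7212, 0.6671], [0.0, 0.0, 0.0, 1.0]])]
top [('K', [[378.9543, 0.0, 257.8232], [0.0, 378.9543, 196.9261], [0.0, 0.0, 1.0]]), ('cam_to_world', [[0.0027, -0.9854, 0.1705, 0.4291], [-1.0, -0.0038, -0.0059, -0.0264], [0.0064, -0.1705, -0.9853, 0.8471], [0.0, 0.0, 0.0, 1.0]])]
wrist [('K', [[341.843, 0.0, 251.8619], [0.0, 341.843, 184.0958], [0.0, 0.0, 1.0]]), ('tool_from_camera', [[0.0005, -0.9569, -0.2904, 0.0733], [1.0, 0.0004, 0.0006, -0.0002], [-0.0004, -0.2904, 0.9569, -0.1253], [0.0, 0.0, 0.0, 1.0]])]
```

View pics/top0.png

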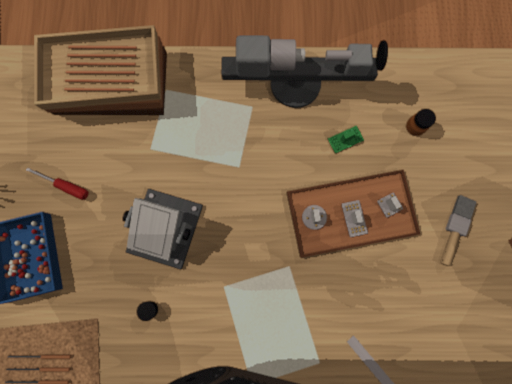

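View pics/side0.png

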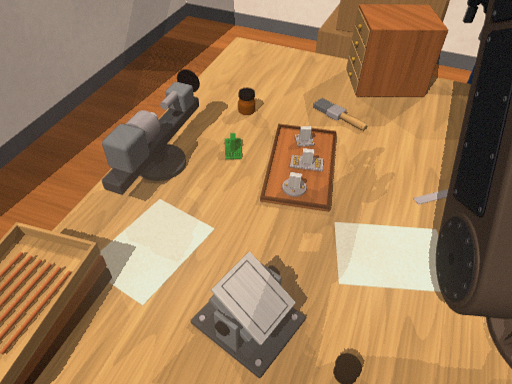

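View pics/wrist0.png

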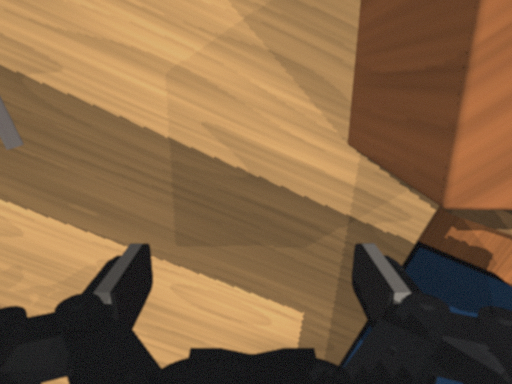

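Top view: the long slide is the middle one, around (354,217), with the disc at (315,217), the square at (391,205) and the stage at (163,229). The green look-alike is at (346,139). I'll enlarge these areas.

Run:
```python
import cv2,numpy as np
t=cv2.imread("pics/top0.png");s=cv2.imread("pics/side0.png")
a=cv2.resize(t[180:280,110:220],None,fx=5,fy=5,interpolation=cv2.INTER_CUBIC)
b=cv2.resize(t[165:265,280:425],None,fx=5,fy=5,interpolation=cv2.INTER_CUBIC)
cv2.imwrite("pics/ta.png",a);cv2.imwrite("pics/tb.png",b)
cv2.imwrite("pics/sa.png",cv2.resize(s[240:380,180:320],None,fx=4,fy=4,interpolation=cv2.INTER_CUBIC))
cv2.imwrite("pics/sb.png",cv2.resize(s[115:215,250:350],None,fx=6,fy=6,interpolation=cv2.INTER_CUBIC))
```

```text
(no output)
```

View pics/ta.png

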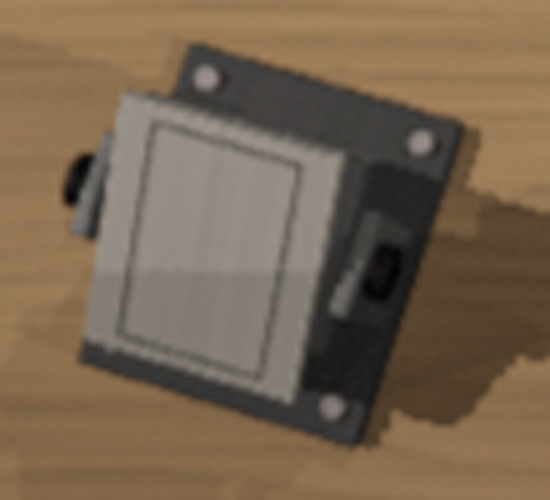

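View pics/tb.png

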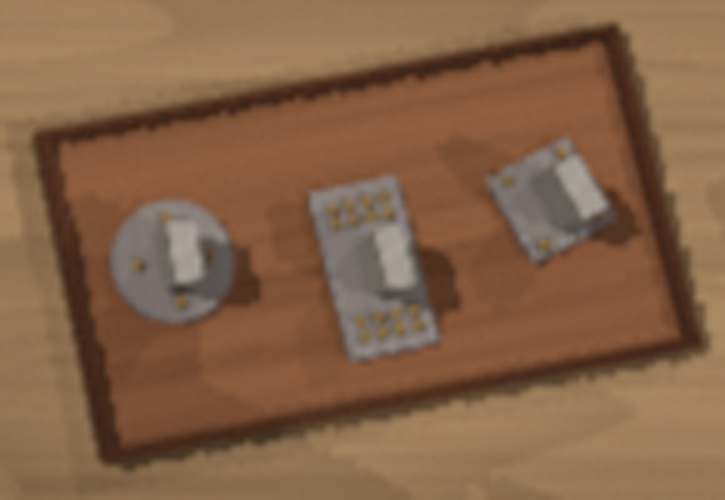

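View pics/sa.png

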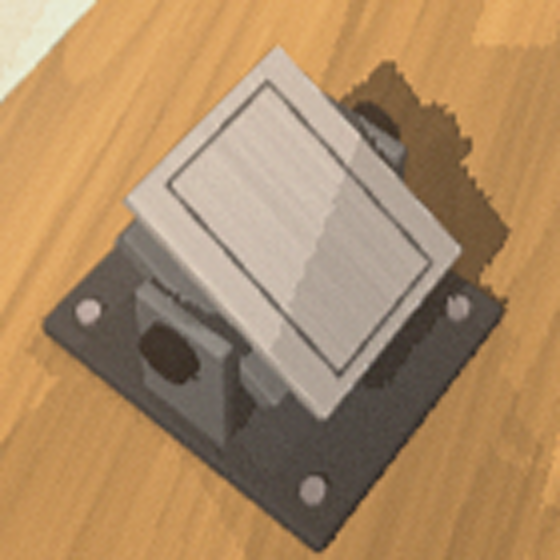

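View pics/sb.png

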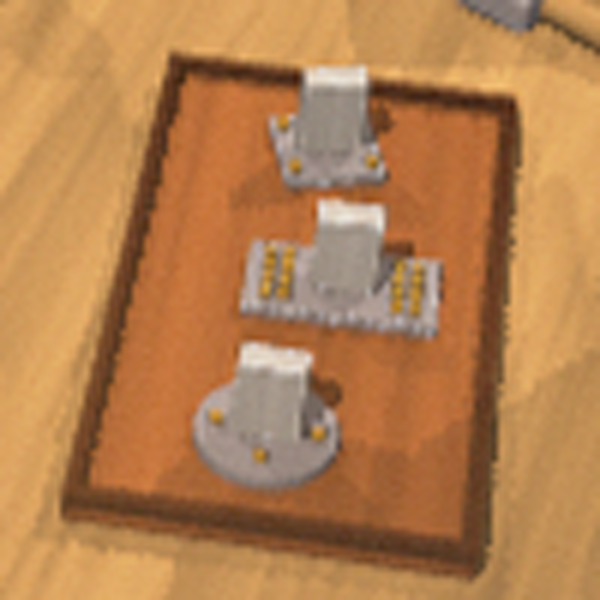

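Top crop ×5: the outline corners are (152,122), (301,166), (262,380) and (118,331). In the side crop ×4 they match (168,185), (268,83), (431,263) and (340,373). I'll triangulate the corners and the slide.

```bash
cat > h.py <<'E'
import numpy as np,cv2
def load(n):
    d=np.load(f"pics/{n}.npz");return d["K"],d["cam_to_world"]
def ray(K,T,p):
    r=T[:3,:3]@np.linalg.solve(K,[p[0],p[1],1.]);return T[:3,3],r/np.linalg.norm(r)
def plane(K,T,p,z):
    o,r=ray(K,T,p);return o+r*(z-o[2])/r[2]
def tri(A,pa,B,pb):
    o1,r1=ray(*A,pa);o2,r2=ray(*B,pb)
    s=np.linalg.lstsq(np.c_[r1,-r2],o2-o1,rcond=None)[0]
    a=o1+s[0]*r1;b=o2+s[1]*r2;return (a+b)/2,np.linalg.norm(a-b)
def uc(p,x0,y0,f):return (x0+(p[0]+.5)/f-.5,y0+(p[1]+.5)/f-.5)
E
python3 - <<'E'
from h import *
T=load("top0");S=load("side0")
f=lambda L:[uc(p,110,180,5) for p in L]; g=lambda L:[uc(p,180,240,4) for p in L]
for nm,a,b in [("outline",f([(152,122),(301,166),(262,380),(118,331)]),g([(168,185),(268,83),(431,263),(340,373)])),
  ("plate",f([(121,92),(345,152),(293,403),(83,345)]),g([(126,203),(277,47),(462,248),(322,420)]))]:
    P=[]
    for p,q in zip(a,b):
        x,e=tri(T,p,S,q);P.append(x);print(x.round(4),round(e,4))
    P=np.array(P);c=P.mean(0);u=(P[0]+P[1]-P[2]-P[3])/2;v=(P[0]+P[3]-P[1]-P[2])/2
    print(nm,c.round(4),np.linalg.norm(u),np.linalg.norm(v),"slope",np.degrees(np.arctan2(u[2],np.hypot(*u[:2]))),"yaw",np.degrees(np.arctan2(u[1],u[0])),"v yaw",np.degrees(np.arctan2(v[1],v[0])),v[2]/np.linalg.norm(v))
# stage foot bolts at z=0.012 / corners
for p in f([(190,42),(463,124),(360,445),(80,358)]): print("foot",plane(*T,p,.012).round(4))
# slide
b=lambda L:[uc(p,280,165,5) for p in L]; h=lambda L:[uc(p,250,115,6) for p in L]
P=np.array([plane(*T,p,.013) for p in b([(309,192),(397,177),(440,342),(351,361)])])
print(P.round(4),P.mean(0).round(4)); u=(P[0]+P[1]-P[2]-P[3])/2;print(np.linalg.norm(u),np.degrees(np.arctan2(u[1],u[0])), np.linalg.norm(P[0]-P[1]))
Q=np.array([plane(*T,p,.049) for p in b([(374,230),(403,224),(416,286),(385,293)])])
print("bar",Q.round(4),Q.mean(0).round(4));u=(Q[0]+Q[1]-Q[2]-Q[3])/2;print(np.degrees(np.arctan2(u[1],u[0])))
Q=np.array([plane(*S,p,.049) for p in h([(318,201),(384,206),(384,235),(318,228)])]);print("bar side",Q.round(4),Q.mean(0).round(4))
u=(Q[0]+Q[3]-Q[2]-Q[1])/2;print(np.degrees(np.arctan2(u[1],u[0])))
P=np.array([plane(*S,p,.013) for p in h([(251,240),(441,262),(437,328),(241,308)])]);print("plate side",P.round(4),P.mean(0).round(4))
E
```

```text
[0.5396 0.1965 0.1231] 0.0001
[0.523  0.1388 0.1216] 0.0
[0.443  0.1619 0.0733] 0.0014
[0.4609 0.2198 0.0764] 0.0013
outline [0.4916 0.1792 0.0986] 0.09532568837569093 0.06040807630526816 slope 29.88333330370914 yaw -16.276913592824474 v yaw 73.34133888014894 0.03778450389019555
[0.5511 0.2092 0.1227] 0.0006
[0.5272 0.1217 0.1222] 0.0022
[0.4339 0.1495 0.0709] 0.0014
[0.4585 0.2361 0.0699] 0.0047
plate [0.4927 0.1791 0.0964] 0.11002442292190052 0.09035518043848775 slope 28.22695912581341 yaw -16.394633480690338 v yaw 74.43828843834837 -0.002821683113367479
foot [0.5929 0.2158 0.012 ]
foot [0.5562 0.0925 0.012 ]
foot [0.4156 0.1331 0.012 ]
foot [0.4525 0.2562 0.012 ]
[[ 0.5604 -0.2178  0.013 ]
 [ 0.5673 -0.2574  0.013 ]
 [ 0.4937 -0.2732  0.013 ]
 [ 0.4853 -0.2337  0.013 ]] [ 0.5267 -0.2455  0.013 ]
0.076003461806797 12.022956882158995 0.040222485721838966
bar [[ 0.5384 -0.2367  0.049 ]
 [ 0.5411 -0.2492  0.049 ]
 [ 0.5146 -0.2535  0.049 ]
 [ 0.5116 -0.2402  0.049 ]] [ 0.5264 -0.2449  0.049 ]
8.452520331033199
bar side [[ 0.5418 -0.2475  0.049 ]
 [ 0.5175 -0.2545  0.049 ]
 [ 0.5128 -0.238   0.049 ]
 [ 0.5371 -0.2321  0.049 ]] [ 0.5273 -0.243   0.049 ]
14.887989334971165
plate side [[ 0.5688 -0.2568  0.013 ]
 [ 0.4949 -0.2735  0.013 ]
 [ 0.4862 -0.2352  0.013 ]
 [ 0.5598 -0.2166  0.013 ]] [ 0.5274 -0.2456  0.013 ]
```

{"method": "arm_command", "body": {
  "plan": [
    [1,[0.14,0.165,-0.02],[0,0,0.054]],
    [1,[0.14,0.165,-0.02],[0,0,0.054]],
    [1,[0.14,0.165,-0.02],[0,0,0.054]],
    [1,[0.14,0.165,-0.02],[0,0,0.054]],
    [1,[0.14,0.165,-0.02],[0,0,0.054]],
    [1,[0.14,0.165,-0.02],[0,0,0.054]],
    [1,[0.14,0.165,-0.02],[0,0,0.054]],
    [1,[0.14,0.165,-0.02],[0,0,0.054]],
    [1,[0.14,0.165,-0.02],[0,0,0.054]],
    [1,[0.14,0.165,-0.02],[0,0,0.054]]
  ],
  "grip_force": 40
}}

```text
time: 1.4
tool_pos: [0.5349, -0.2335, 0.2048]
tcp_rot: [-1.484, -2.766, 0.002]
wrist_force: [0.6, -0.2, 0.4]
width: 0.0858
```

```bash
cat > st.py <<'E'
from station import manip
import numpy as np
from scipy.spatial.transform import Rotation as R
o=manip.get_obs();M=R.from_rotvec(o["tcp_rot"]).as_matrix()
print("t",round(o["time"],3),"pos",o["tool_pos"].round(4),"q",o["joint_positions"].round(3),"w",round(o["width"],4))
print("F",o["wrist_force"].round(2),"T",o["wrist_torque"].round(2),"x",M[:,0].round(3),"y",M[:,1].round(3),"z",M[:,2].round(3),"xyaw",np.degrees(np.arctan2(M[1,0],M[0,0])).round(2))
E
python3 st.py; python3 -c "
from station import manip;print([a for a in dir(manip) if a[0]!='_'],manip.nose_length)"
```

```text
t 1.4 pos [ 0.5349 -0.2335  0.2048] q [-0.524  0.48   1.711 -0.002  0.953 -1.109] w 0.0858
F [ 0.59 -0.15  0.4 ] T [ 0.01 -0.05 -0.01] x [-0.553  0.833  0.001] y [ 0.833  0.553 -0.003] z [-0.003 -0.    -1.   ] xyaw 123.58
['PlanningError', 'get_image', 'get_obs', 'hand_in', 'nose_length'] 0.017
```

{"method": "arm_command", "body": {
  "plan": [
    [0.7,[-0.04,-0.058,0],[0,0,0.0545]],
    [0.7,[0,0,0],[0,0,0.0545]],
    [0.7,[0,0,0],[0,0,0.0545]],
    [0.7,[0,0,0],[0,0,0.0545]],
    [0.7,[0,0,0],[0,0,0.0545]],
    [0.7,[0,0,0],[0,0,0.0545]],
    [0.7,[0,0,0],[0,0,0.0545]]
  ]
}}

```text
time: 2.28
tool_pos: [0.5281, -0.2417, 0.2027]
tcp_rot: [0.407, -3.11, 0.004]
wrist_force: [-0.9, 0.7, 0.5]
width: 0.0598
```

```bash
cat > wr.py <<'E'
import sys;from station import manip
import numpy as np,cv2
from scipy.spatial.transform import Rotation as R
o=manip.get_obs();d=manip.get_image("wrist")
T=np.eye(4);T[:3,:3]=R.from_rotvec(o["tcp_rot"]).as_matrix();T[:3,3]=o["tool_pos"]
n=sys.argv[1];np.savez(f"pics/{n}.npz",K=d["K"],cam_to_world=T@d["tool_from_camera"])
cv2.imwrite(f"pics/{n}.png",d["frame"][:,:,::-1])
E
python3 st.py;python3 wr.py w1
```

```text
t 2.275 pos [ 0.5281 -0.2417  0.2027] q [-0.541  0.479  1.72  -0.006  0.945 -2.369] w 0.0598
F [-0.91  0.73  0.52] T [-0.03 -0.03  0.04] x [-0.966 -0.257  0.005] y [-0.257  0.966 -0.002] z [-0.004 -0.003 -1.   ] xyaw -165.09
```

View pics/w1.png

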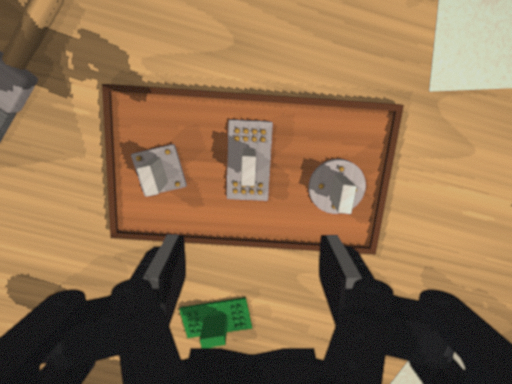

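Run:
```python
import cv2
t=cv2.imread("pics/w1.png")
cv2.imwrite("pics/w1c.png",cv2.resize(t[100:220,190:310],None,fx=5,fy=5,interpolation=cv2.INTER_CUBIC))
```

```text
(no output)
```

View pics/w1c.png

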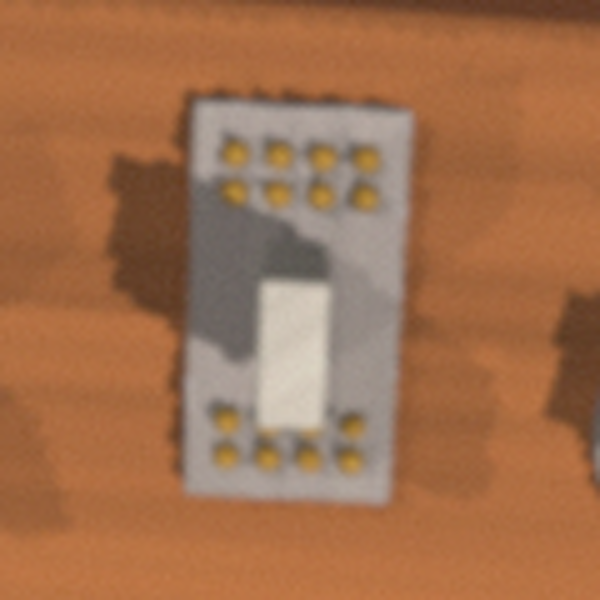

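Crop ×5 of the wrist view: plate corners are (193,98), (414,109), (391,502) and (185,493). Bar top corners are (259,279), (331,282), (321,430) and (257,425).

Run:
```python
from h import *
W=load("w1")
for nm,z,L in [("plate",.013,[(193,98),(414,109),(391,502),(185,493)]),("bar",.049,[(259,279),(331,282),(321,430),(257,425)])]:
    P=np.array([plane(*W,uc(p,190,100,5),z) for p in L]);u=(P[0]+P[1]-P[2]-P[3])/2;v=(P[0]+P[3]-P[1]-P[2])/2
    print(nm,P.mean(0).round(4),np.linalg.norm(u),np.linalg.norm(v),np.degrees(np.arctan2(u[1],u[0])),np.degrees(np.arctan2(v[1],v[0])))
```

```text
plate [ 0.5261 -0.2457  0.013 ] 0.07600092891246099 0.040277181352871 -167.41199856187401 -77.75926485747034
bar [ 0.5264 -0.2458  0.049 ] 0.025559426596120805 0.011469531241854744 -167.50580112994624 -78.52161795846693
```

{"method": "arm_command", "body": {
  "plan": [
    [0.7,[-0.01,-0.019,-0.2],[0,0,-0.0133]],
    [0.7,[0,0,-0.2],[0,0,0]],
    [0.7,[0,0,-0.2],[0,0,0]],
    [0.7,[0,0,0],[0,0,0]]
  ]
}}

```text
time: 2.82
tool_pos: [0.5261, -0.2456, 0.0802]
tcp_rot: [0.337, -3.12, 0.005]
wrist_force: [-0.2, -0.4, 0.2]
width: 0.0594
```

```bash
python3 st.py
```

```text
t 2.825 pos [ 0.5261 -0.2456  0.0802] q [-0.549  0.645  1.818 -0.007  0.679 -2.329] w 0.0594
F [-0.25 -0.38  0.23] T [-0.   -0.07  0.04] x [-0.977 -0.213  0.004] y [-0.213  0.977 -0.003] z [-0.003 -0.004 -1.   ] xyaw -167.68
```

{"method": "arm_command", "body": {
  "plan": [
    [0.7,[0,0,-0.14],[0,0,0]],
    [0.7,[0,0,-0.07],[0,0,0]],
    [0.7,[0,0,-0.02],[0,0,0]],
    [0,[0,0,0],[0,0,0]],
    [0,[0,0,0],[0,0,0]],
    [0,[0,0,0],[0,0,0]],
    [0,[0,0,0],[0,0,0]]
  ],
  "grip_force": 50
}}

```text
time: 3.7
tool_pos: [0.5292, -0.2473, 0.0401]
tcp_rot: [-0.33, 3.121, -0.013]
wrist_force: [-0.7, 0.4, -1.2]
width: 0.011
```

```bash
python3 st.py
```

```text
t 3.7 pos [ 0.5292 -0.2473  0.0401] q [-0.548  0.709  1.833 -0.008  0.591 -2.323] w 0.011
F [-0.66  0.37 -1.21] T [-0.01 -0.01 -0.04] x [-0.978 -0.209 -0.003] y [-0.209  0.978 -0.009] z [ 0.004 -0.008 -1.   ] xyaw -167.93
```

{"method": "arm_command", "body": {
  "plan": [
    [0,[0,0,0.1],[0,0,0]],
    [0,[0,0,0.2],[0,0,0]],
    [0,[0,0,0.25],[0,0,0]],
    [0,[0,0,0.25],[0,0,0]],
    [0,[0,0,0.2],[0,0,0]],
    [0,[0,0,0],[0,0,0]]
  ]
}}

```text
time: 4.45
tool_pos: [0.5275, -0.2463, 0.2454]
tcp_rot: [-0.33, 3.123, -0.01]
wrist_force: [0.3, -0.1, -2.7]
width: 0.0112
```

```bash
python3 st.py; python3 wr.py w2
python3 - <<'E'
from station import manip
import cv2
for n in("side","top"):
    cv2.imwrite(f"pics/{n}2.png",manip.get_image(n)["frame"][:,:,::-1])
E
```

```text
t 4.45 pos [ 0.5275 -0.2463  0.2454] q [-0.548  0.431  1.673 -0.005  1.032 -2.327] w 0.0112
F [ 0.26 -0.1  -2.71] T [ 0.01 -0.02 -0.02] x [-0.978 -0.209 -0.   ] y [-0.209  0.978 -0.007] z [ 0.002 -0.007 -1.   ] xyaw -167.94
```

View pics/w2.png

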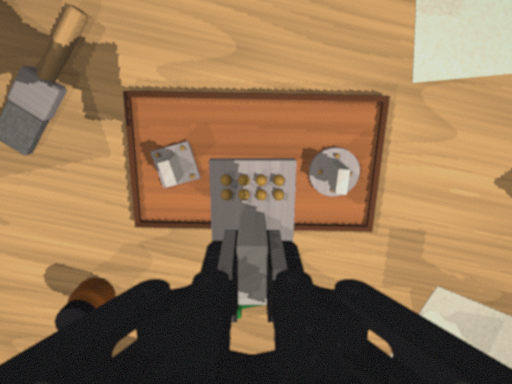

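View pics/side2.png

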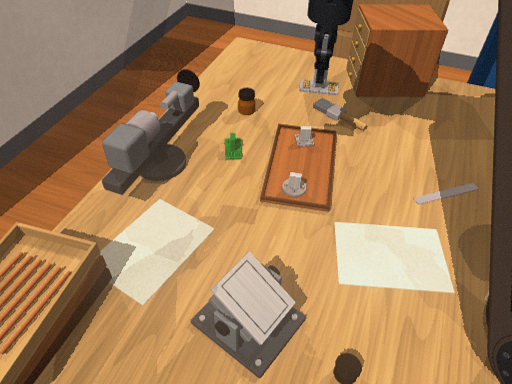

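Run:
```python
import cv2
t=cv2.imread("pics/w2.png")
cv2.imwrite("pics/w2c.png",cv2.resize(t[145:325,190:320],None,fx=4,fy=4,interpolation=cv2.INTER_CUBIC)[:600])
```

```text
(no output)
```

View pics/w2c.png

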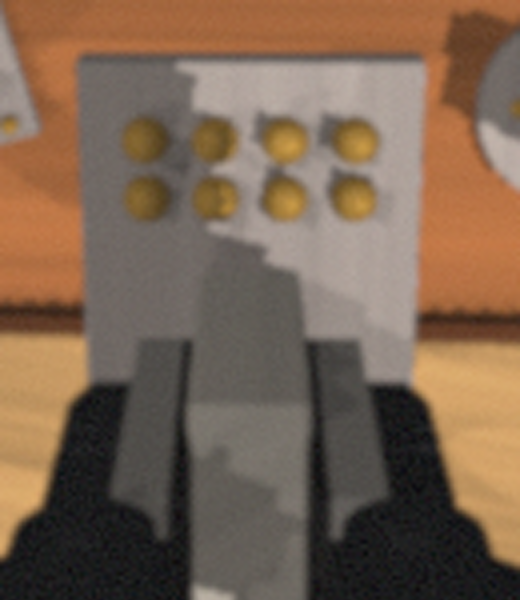

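Run:
```python
from h import *
d=np.load("pics/wrist0.npz");K=d["K"];T=d["tool_from_camera"]
for z in (.024,.027,.03):
    for L in ([(78,62),(424,64)],[(89,380),(415,382)]):
        P=[plane(K,T,uc(p,190,145,4),z) for p in L]
        print(z,np.round(P,4).tolist(),"w",np.linalg.norm(P[0]-P[1]).round(4))
# bar near face bottom edge (bar x=+13 face meets plate): crop (200,262),(298,270)?; bar top edge corners (190,403),(308,403)
```

```text
0.024 [[0.0392, -0.0192, 0.024], [0.039, 0.0195, 0.024]] w 0.0387
0.024 [[0.0001, -0.0193, 0.024], [-0.0001, 0.0199, 0.024]] w 0.0391
0.027 [[0.0385, -0.0196, 0.027], [0.0383, 0.0199, 0.027]] w 0.0394
0.027 [[-0.0014, -0.0196, 0.027], [-0.0016, 0.0203, 0.027]] w 0.0399
0.03 [[0.0378, -0.0199, 0.03], [0.0376, 0.0203, 0.03]] w 0.0402
0.03 [[-0.0028, -0.02, 0.03], [-0.0031, 0.0207, 0.03]] w 0.0407
```

{"method": "arm_command", "body": {
  "plan": [
    [0,[0,0.12,0],[0,0,-0.0158]],
    [0,[0,0.22,0],[0,0,-0.0158]],
    [0,[0,0.24,0],[0,0,-0.0158]],
    [0,[0,0.24,0],[0,0,-0.0158]],
    [0,[0,0.24,0],[0,0,-0.0158]],
    [0,[0,0.24,0],[0,0,-0.0158]],
    [0,[-0.04,0.24,0],[0,0,-0.0158]],
    [0,[-0.05,0.24,0],[0,0,-0.0158]],
    [0,[-0.05,0.24,0],[0,0,-0.0158]],
    [0,[-0.05,0.24,0],[0,0,-0.0158]]
  ]
}}

```text
time: 5.85
tool_pos: [0.4813, 0.2173, 0.2233]
tcp_rot: [-0.478, -3.073, -0.006]
wrist_force: [0.9, 0.3, -1.3]
width: 0.011
```

```bash
python3 st.py
cat > goal.py <<'E'
import sys,numpy as np
from scipy.spatial.transform import Rotation as R
from station import manip
def face(s,yaw):
    s,y=np.radians([s,yaw]);e=np.array([np.cos(y),np.sin(y),0]);u=np.cos(s)*e+[0,0,np.sin(s)];n=-np.sin(s)*e+[0,0,np.cos(s)];return u,n
s,yaw,c,hgt=float(sys.argv[1]),float(sys.argv[2]),np.array(eval(sys.argv[3])),float(sys.argv[4])
off=float(sys.argv[5]) if len(sys.argv)>5 else 0.001
u,n=face(s,yaw);x=-u;z=-n;y=np.cross(z,x);G=np.c_[x,y,z]
o=manip.get_obs();M=R.from_rotvec(o["tcp_rot"]).as_matrix()
p=c+n*(0.032+hgt)-off*x
d=p-o["tool_pos"];r=R.from_matrix(G@M.T).as_rotvec()
print("target",p.round(4),"shift/0.2",(d/.2).round(3),"turn/pi",(r/np.pi).round(4),"deg",np.degrees(r).round(2),"err in face xyz(mm)",(np.array([u@d,y@d,n@d])*1e3).round(1))
E
python3 goal.py 29 -16.3 "[.492,.179,.098]" 0.08
```

```text
t 5.85 pos [0.4813 0.2173 0.2233] q [ 0.291  0.391  1.812  0.021  0.965 -0.983] w 0.011
F [ 0.86  0.31 -1.33] T [-0.01 -0.1  -0.05] x [-0.952  0.304  0.032] y [ 0.304  0.953 -0.001] z [-0.031  0.009 -0.999] xyaw 162.31
target [0.4407 0.194  0.1964] shift/0.2 [-0.203 -0.117 -0.134] turn/pi [-0.0498 -0.1639  0.0076] deg [ -8.97 -29.5    1.36] err in face xyz(mm) [-41.4 -33.8  -7.8]
```

{"method": "arm_command", "body": {
  "plan": [
    [0,[-0.05,-0.03,0],[-0.0125,-0.041,0.002]],
    [0,[-0.05,-0.03,0],[-0.0125,-0.041,0.002]],
    [0,[-0.05,-0.03,0],[-0.0125,-0.041,0.002]],
    [0,[-0.05,-0.03,0],[-0.0125,-0.041,0.002]],
    [0,[0,0,0],[0,0,0]]
  ]
}}

```text
time: 6.48
tool_pos: [0.4391, 0.1957, 0.2151]
tcp_rot: [0.371, 2.644, -0.108]
wrist_force: [0.8, 0.4, -1.7]
width: 0.0109
```

```bash
python3 st.py;python3 goal.py 29 -16.3 "[.492,.179,.098]" 0.08; python3 wr.py w3;python3 - <<'E'
from station import manip
import cv2
for n in("side","top"):
    cv2.imwrite(f"pics/{n}3.png",manip.get_image(n)["frame"][:,:,::-1])
E
```

```text
t 6.475 pos [0.4391 0.1957 0.2151] q [ 0.436  0.273  2.139 -0.738  0.479 -0.235] w 0.0109
F [ 0.82  0.37 -1.7 ] T [ 0.13  0.37 -0.05] x [-0.855  0.242 -0.459] y [ 0.278  0.96  -0.013] z [ 0.437 -0.139 -0.889] xyaw 164.21
target [0.4407 0.194  0.1964] shift/0.2 [ 0.008 -0.008 -0.093] turn/pi [ 0.0012 -0.0102 -0.0007] deg [ 0.22 -1.84 -0.12] err in face xyz(mm) [ -7.3  -1.2 -17.3]
```

View pics/w3.png

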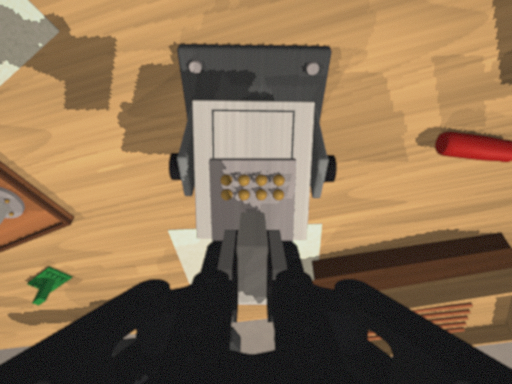

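View pics/side3.png

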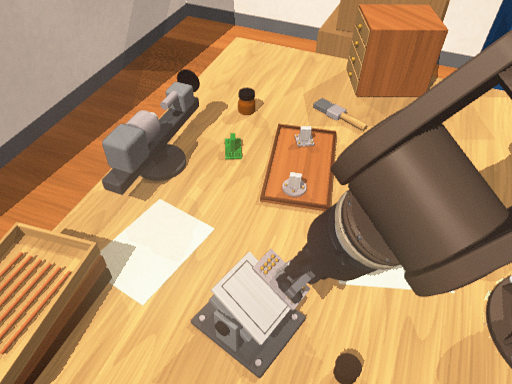

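Run:
```python
import cv2
t=cv2.imread("pics/w3.png")
cv2.imwrite("pics/w3c.png",cv2.resize(t[90:245,175:335],None,fx=4,fy=4,interpolation=cv2.INTER_CUBIC)[:600])
g=cv2.cvtColor(t,cv2.COLOR_BGR2GRAY)
for r in list(range(100,242,8)): print(r,g[r,186:216].tolist(),"|",g[r,292:322].tolist())
```

```text
100 [53, 51, 52, 55, 52, 60, 88, 115, 129, 126, 127, 126, 124, 122, 122, 121, 122, 121, 121, 121, 124, 121, 119, 116, 118, 119, 119, 118, 118, 116] | [83, 82, 78, 81, 80, 83, 83, 83, 79, 80, 77, 81, 76, 79, 79, 76, 78, 79, 73, 73, 70, 74, 69, 67, 66, 69, 70, 71, 69, 69]
108 [65, 57, 52, 56, 65, 81, 122, 171, 194, 195, 193, 192, 193, 193, 191, 194, 192, 193, 194, 196, 196, 194, 189, 193, 193, 187, 180, 177, 176, 177] | [187, 188, 188, 189, 193, 193, 195, 194, 195, 194, 192, 190, 193, 194, 192, 192, 195, 191, 194, 198, 195, 170, 127, 88, 74, 70, 68, 70, 73, 98]
116 [90, 71, 65, 63, 63, 70, 108, 158, 189, 194, 192, 192, 194, 192, 192, 190, 192, 196, 193, 196, 193, 195, 194, 194, 188, 158, 123, 133, 171, 192] | [151, 115, 135, 172, 189, 194, 196, 192, 194, 193, 193, 194, 190, 193, 192, 194, 194, 192, 198, 199, 188, 150, 98, 67, 67, 75, 76, 81, 109, 142]
124 [82, 72, 65, 59, 60, 65, 98, 151, 182, 192, 194, 192, 192, 191, 191, 191, 192, 192, 191, 193, 195, 196, 193, 192, 186, 160, 123, 132, 171, 190] | [142, 121, 157, 186, 194, 193, 194, 193, 194, 193, 193, 193, 194, 194, 195, 192, 196, 19
[... 3547 characters left out ...]
 204, 201, 188, 173, 170, 170, 172, 177, 174, 176, 179, 182, 181, 183, 183, 187, 184]
228 [169, 169, 169, 174, 173, 172, 170, 171, 178, 173, 174, 182, 186, 190, 191, 189, 192, 192, 193, 192, 193, 192, 192, 192, 186, 152, 118, 101, 100, 101] | [150, 164, 185, 199, 196, 195, 199, 197, 198, 196, 198, 200, 202, 204, 205, 211, 220, 225, 227, 225, 224, 224, 226, 226, 227, 225, 225, 226, 222, 207]
236 [224, 225, 224, 225, 226, 224, 226, 226, 224, 219, 198, 186, 184, 186, 193, 190, 189, 190, 192, 194, 190, 190, 195, 194, 188, 160, 125, 104, 100, 98] | [151, 170, 188, 194, 197, 198, 195, 195, 197, 197, 201, 200, 203, 204, 210, 217, 223, 223, 223, 224, 224, 224, 225, 225, 225, 222, 223, 221, 208, 184]
```

View pics/w3c.png

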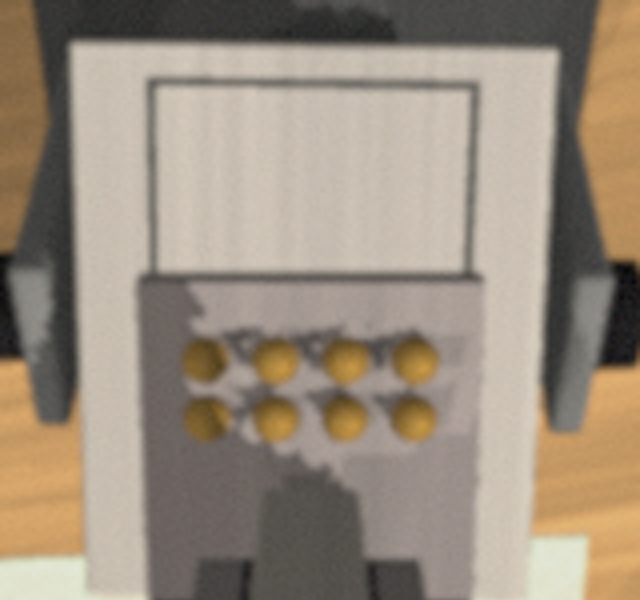

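Run:
```python
from h import *
W=load("w3")
def pp(p,c,n):
    o,r=ray(*W,p);return o+r*(n@(c-o))/(n@r)
def face(s,yaw):
    s,y=np.radians([s,yaw]);e=np.array([np.cos(y),np.sin(y),0]);return np.cos(s)*e+[0,0,np.sin(s)],-np.sin(s)*e+[0,0,np.cos(s)]
c=np.array([.492,.179,.098])
for s in (28,29.3,30.5):
    u,n=face(s,-16.3)
    L=[pp(uc(q,175,90,4),c,n) for q in [(150,82),(476,86),(156,270),(470,270)]]
    P=[pp(uc(q,175,90,4),c,n) for q in [(69,42),(558,48)]]
    m=(L[0]+L[1])/2; d=L[1]-L[0]
    v=np.cross(n,u)
    print(s,"outline w",np.linalg.norm(d),np.linalg.norm(L[3]-L[2]),"yaw v",np.degrees(np.arctan2(d[1],d[0])),"centre est",(m+.048*u).round(4),"plate",np.linalg.norm(P[1]-P[0]),((P[0]+P[1])/2+.055*u).round(4),"side yaw",[np.degrees(np.arctan2(*(L[i+2]-L[i])[1::-1])).round(2) for i in(0,1)])
```

```text
28 outline w 0.059809064280826905 0.059818358693011726 yaw v 73.57562602535155 centre est [0.4911 0.1791 0.0975] plate 0.08902215007905062 [0.4912 0.1791 0.0976] side yaw [np.float64(-15.71), np.float64(-15.68)]
29.3 outline w 0.06006843272136838 0.059893506456427714 yaw v 73.57732148839638 centre est [0.4912 0.179  0.0976] plate 0.08946331637944475 [0.4912 0.179  0.0976] side yaw [np.float64(-15.52), np.float64(-15.84)]
30.5 outline w 0.06030735168349252 0.059962326006685024 yaw v 73.57888327216872 centre est [0.4912 0.179  0.0976] plate 0.08987018118382276 [0.4912 0.179  0.0975] side yaw [np.float64(-15.33), np.float64(-15.98)]
```

```bash
python3 goal.py 29 -16.2 "[.4915,.179,.098]" 0.025
```

```text
target [0.4658 0.1865 0.1483] shift/0.2 [ 0.123 -0.047 -0.34 ] turn/pi [ 0.0006 -0.0098  0.0004] deg [ 0.11 -1.77  0.08] err in face xyz(mm) [-10.   -2.3 -72.1]
```

{"method": "arm_command", "body": {
  "plan": [
    [0,[0.03,-0.012,-0.085],[0,-0.005,0]],
    [0,[0.03,-0.012,-0.085],[0,-0.005,0]],
    [0,[0.03,-0.012,-0.085],[0,0,0]],
    [0,[0.03,-0.012,-0.085],[0,0,0]],
    [0,[0,0,0],[0,0,0]]
  ]
}}

```text
time: 7.25
tool_pos: [0.4716, 0.1865, 0.1493]
tcp_rot: [0.382, 2.62, -0.101]
wrist_force: [-0.6, -0.1, -1.7]
width: 0.0112
```

```bash
python3 st.py;python3 goal.py 29 -16.2 "[.4915,.179,.098]" 0.008
```

```text
t 7.25 pos [0.4716 0.1865 0.1493] q [ 0.388  0.423  2.169 -1.127  0.34   0.149] w 0.0112
F [-0.55 -0.06 -1.65] T [ 0.08  0.38 -0.02] x [-0.842  0.25  -0.477] y [ 0.286  0.958 -0.003] z [ 0.457 -0.139 -0.879] xyaw 163.45
target [0.4737 0.1842 0.1335] shift/0.2 [ 0.011 -0.012 -0.079] turn/pi [ 0.0001 -0.0029  0.0024] deg [ 0.02 -0.51  0.44] err in face xyz(mm) [ -5.4  -1.6 -15.2]
```

```bash
cat > kin.py <<'E'
import numpy as np
from scipy.spatial.transform import Rotation as R
from scipy.optimize import least_squares
D=[([-1.26557,.491555,1.559509,0,1.0917,-.105574],[.24956,-.57276,.24771],[-3.07441528,-.640511,.00016851]),
([-.524,.48,1.711,-.002,.953,-1.109],[.5349,-.2335,.2048],[-1.484,-2.766,.002]),
([-.541,.479,1.72,-.006,.945,-2.369],[.5281,-.2417,.2027],[.407,-3.11,.004]),
([-.549,.645,1.818,-.007,.679,-2.329],[.5261,-.2456,.0802],[.337,-3.12,.005]),
([-.548,.709,1.833,-.008,.591,-2.323],[.5292,-.2473,.0401],[-.33,3.121,-.013]),
([-.548,.431,1.673,-.005,1.032,-2.327],[.5275,-.2463,.2454],[-.33,3.123,-.01]),
([.291,.391,1.812,.021,.965,-.983],[.4813,.2173,.2233],[-.478,-3.073,-.006]),
([.436,.273,2.139,-.738,.479,-.235],[.4391,.1957,.2151],[.371,2.644,-.108]),
([.388,.423,2.169,-1.127,.34,.149],[.4716,.1865,.1493],[.382,2.62,-.101])]
Z=np.array([0,0,1.]);X=np.array([1.,0,0])
def fk(q,p):
    a1,d1,L2,a3,L3,d6=p
    r1=R.from_euler('z',q[0]);r2=r1*R.from_euler('y',q[1]);r3=r2*R.from_euler('y',q[2])
    r6=r3*R.from_euler('z',q[3])*R.from_euler('y',q[4])*R.from_euler('z',q[5])
    pos=r1.apply(a1*X+d1*Z)+r2.apply(L2*Z)+r3.apply(a3*X+L3*Z)+r6.apply(d6*Z)
    return pos,r6
f=least_squares(lambda p:np.concatenate([fk(q,p)[0]-t for q,t,_ in D]),[.02,.35,.4,.02,.4,.3])
P=f.x
# constant tool turn
C=(fk(D[0][0],P)[1].inv()*R.from_rotvec(D[0][2]))
LO=np.array([-3.1,-.84,.05,-1.13,.06,-2.69]);HI=np.array([3.1,2.19,2.79,4.28,2.93,2.69])
def ik(pos,Rt,q0,lim=False):
    def e(q):
        x,r=fk(q,P);return np.r_[(x-pos)*10,((r*C).inv()*Rt).as_rotvec()]
    s=least_squares(e,np.clip(q0,LO+1e-3,HI-1e-3) if lim else q0,bounds=(LO,HI) if lim else (-9,9));return s.x,s.fun
if __name__=="__main__":
    print(P.round(4),C.as_rotvec().round(3));
    for q,t,r in D:
        x,rr=fk(q,P);print(((x-t)*1e3).round(1),np.degrees(((rr*C).inv()*R.from_rotvec(r)).magnitude()).round(2))
    q=np.array(D[-1][0]);c=np.array([.4915,.179,.098])
    for tilt in (29,27,25,23,20,15,10):
      for dy in (-16.2,):
        s,y=np.radians([29,dy]);e=np.array([np.cos(y),np.sin(y),0]);u=np.cos(s)*e+[0,0,np.sin(s)];n=-np.sin(s)*e+[0,0,np.cos(s)]
        st=np.radians(tilt);ut=np.cos(st)*e+[0,0,np.sin(st)];nt=-np.sin(st)*e+[0,0,np.cos(st)]
        G=R.from_matrix(np.c_[-ut,np.cross(nt,ut),-nt])
        for depth in (0,.006):
            sol,er=ik(c+n*(.0205-depth)+nt*.0115,G,q);print(tilt,depth,sol.round(3),abs(er).max().round(5))
E
python3 kin.py
```

```text
[ 0.0682  0.0598  0.492  -0.0077  0.3463  0.0939] [-0.     0.     1.571]
[-65.9 -10.   -1.2] 0.0
[-31.5 -57.6   2.5] 0.02
[-31.6 -57.1   2.5] 0.03
[-25.3 -61.3  14.1] 0.04
[-24.8 -61.   17.7] 0.06
[-35.7 -54.4  -1.9] 0.05
[ 32.8 -61.6  -0.9] 0.04
[ -1.6 -24.  -18. ] 0.02
[ -5.1 -26.4 -14.7] 0.06
29 0 [ 0.425  0.464  2.13  -1.151  0.353  0.198] 0.0
29 0.006 [ 0.421  0.477  2.129 -1.183  0.346  0.229] 0.0
27 0 [ 0.421  0.464  2.122 -1.029  0.35   0.078] 0.0
27 0.006 [ 0.417  0.477  2.121 -1.059  0.342  0.106] 0.0
25 0 [ 0.416  0.464  2.113 -0.909  0.352 -0.042] 0.0
25 0.006 [ 0.412  0.477  2.112 -0.935  0.343 -0.017] 0.0
23 0 [ 0.412  0.464  2.104 -0.792  0.359 -0.158] 0.0
23 0.006 [ 0.408  0.477  2.103 -0.815  0.349 -0.137] 0.0
20 0 [ 0.405  0.466  2.091 -0.629  0.378 -0.319] 0.0
20 0.006 [ 0.401  0.478  2.09  -0.646  0.367 -0.304] 0.0
15 0 [ 0.394  0.469  2.069 -0.402  0.428 -0.542] 0.0
15 0.006 [ 0.39   0.482  2.068 -0.411  0.416 -0.536] 0.0
10 0 [ 0.383  0.475  2.047 -0.229  0.492 -0.71 ] 0.0
10 0.006 [ 0.379  0.488  2.046 -0.233  0.481 -0.709] 0.0
```

```bash
sed -i 's/a1,d1,L2,a3,L3,d6=p/a1,d1,L2,a3,L3,d6,b=p/; s/r1.apply(a1\*X+d1\*Z)/r1.apply(a1*X+d1*Z+b*np.array([0,1.,0]))/; s/\[.02,.35,.4,.02,.4,.3\]/[.02,.35,.4,.02,.4,.3,.06]/' kin.py; python3 kin.py
```

```text
[-0.      0.197   0.5868  0.0431  0.4111  0.2385  0.0659] [-0.     0.     1.571]
[-0.  -0.1 -0.1] 0.0
[-0.1  0.1  0.1] 0.02
[-0.1 -0.   0. ] 0.03
[ 0.1 -0.3  0.1] 0.04
[0.  0.2 0. ] 0.06
[0.1 0.2 0.1] 0.05
[ 0.1 -0.   0.1] 0.04
[-0.1 -0.1 -0.3] 0.02
[ 0.1 -0.1  0.1] 0.06
29 0 [ 0.377  0.474  2.188 -1.358  0.309  0.373] 0.0
29 0.006 [ 0.373  0.486  2.187 -1.398  0.305  0.411] 0.0
27 0 [ 0.366  0.47   2.172 -1.192  0.3    0.199] 0.0
27 0.006 [ 0.362  0.482  2.172 -1.229  0.294  0.235] 0.0
25 0 [ 0.355  0.467  2.157 -1.022  0.299  0.022] 0.0
25 0.006 [ 0.351  0.479  2.156 -1.055  0.292  0.053] 0.0
23 0 [ 0.344  0.465  2.141 -0.858  0.308 -0.149] 0.0
23 0.006 [ 0.34   0.477  2.14  -0.885  0.299 -0.124] 0.0
20 0 [ 0.328  0.464  2.117 -0.641  0.334 -0.376] 0.0
20 0.006 [ 0.324  0.476  2.116 -0.659  0.324 -0.359] 0.0
15 0 [ 0.302  0.466  2.075 -0.371  0.405 -0.658] 0.0
15 0.006 [ 0.299  0.478  2.075 -0.379  0.394 -0.653] 0.0
10 0 [ 0.277  0.474  2.034 -0.196  0.493 -0.844] 0.0
10 0.006 [ 0.274  0.486  2.033 -0.199  0.483 -0.844] 0.0
```

```bash
cat > plan.py <<'E'
from kin import *
from station import manip
def pose(pos,yaw,tilt):
    y,t=np.radians([yaw,tilt]);e=np.array([np.cos(y),np.sin(y),0]);u=np.cos(t)*e+[0,0,np.sin(t)];n=-np.sin(t)*e+[0,0,np.cos(t)]
    return np.array(pos),R.from_matrix(np.c_[-u,np.cross(n,u),-n])
def go(pos,yaw,tilt):
    p,G=pose(pos,yaw,tilt);o=manip.get_obs();M=R.from_rotvec(o["tcp_rot"])
    d=p-o["tool_pos"];r=(G*M.inv()).as_rotvec()
    print("shift/0.2",(d/.2).round(4),"turn/pi",(r/np.pi).round(4),"|d|mm",(np.linalg.norm(d)*1e3).round(1),"|r|deg",np.degrees(np.linalg.norm(r)).round(2))
    q,e=ik(p,G,o["joint_positions"]);print("q",q.round(3),abs(e).max().round(4),"now",o["joint_positions"].round(3))
E
python3 - <<'E'
from h import plane,load
T=load("top0");print(plane(*T,(247,215),0),plane(*T,(205,200),0),plane(*T,(250,270),0))
from plan import *
for pos in ([.53,.03,.033],[.53,.03,.12],[.56,.03,.033]):
    for t in (0,-9,-12): print(pos,t,end=" ");go(pos,-16.2,t)
E
```

```text
[ 0.53429834 -0.00718149  0.        ] [0.56813745 0.08811982 0.        ] [ 0.41280756 -0.01468489  0.        ]
[0.53, 0.03, 0.033] 0 shift/0.2 [ 0.2919 -0.7824 -0.5816] turn/pi [0.0456 0.1517 0.0022] |d|mm 203.5 |r|deg 28.52
q [-0.068  0.679  1.965 -0.     0.497 -1.356] 0.0 now [ 0.388  0.423  2.169 -1.127  0.34   0.149]
[0.53, 0.03, 0.033] -9 shift/0.2 [ 0.2919 -0.7824 -0.5816] turn/pi [0.0597 0.1997 0.0021] |d|mm 203.5 |r|deg 37.51
q [-0.082  0.712  1.877  0.048  0.707 -1.409] 0.0 now [ 0.388  0.423  2.169 -1.127  0.34   0.149]
[0.53, 0.03, 0.033] -12 shift/0.2 [ 0.2919 -0.7824 -0.5816] turn/pi [0.0644 0.2156 0.002 ] |d|mm 203.5 |r|deg 40.51
q [-0.086  0.725  1.848  0.058  0.774 -1.42 ] 0.0 now [ 0.388  0.423  2.169 -1.127  0.34   0.149]
[0.53, 0.03, 0.12] 0 shift/0.2 [ 0.2919 -0.7824 -0.1466] turn/pi [0.0456 0.1517 0.0022] |d|mm 169.6 |r|deg 28.52
q [-0.068  0.532  1.918 -0.     0.692 -1.356] 0.0 now [ 0.388  0.423  2.169 -1.127  0.34   0.149]
[0.53, 0.03, 0.12] -9 shift/0.2 [ 0.2919 -0.7824 -0.1466] turn/pi [0.0597 0.1997 0.0021] |d|mm 169.6 |r|deg 37.51
q [-0.082  0.574  1.833  
[... 224 characters left out ...]
2 -1.407] 0.0 now [ 0.388  0.423  2.169 -1.127  0.34   0.149]
[0.56, 0.03, 0.033] 0 shift/0.2 [ 0.4419 -0.7824 -0.5816] turn/pi [0.0456 0.1517 0.0022] |d|mm 214.1 |r|deg 28.52
q [-0.064  0.703  1.89  -0.     0.549 -1.352] 0.0 now [ 0.388  0.423  2.169 -1.127  0.34   0.149]
[0.56, 0.03, 0.033] -9 shift/0.2 [ 0.4419 -0.7824 -0.5816] turn/pi [0.0597 0.1997 0.0021] |d|mm 214.1 |r|deg 37.51
q [-0.078  0.737  1.8    0.046  0.759 -1.402] 0.0 now [ 0.388  0.423  2.169 -1.127  0.34   0.149]
[0.56, 0.03, 0.033] -12 shift/0.2 [ 0.4419 -0.7824 -0.5816] turn/pi [0.0644 0.2156 0.002 ] |d|mm 214.1 |r|deg 40.51
q [-0.082  0.751  1.77   0.056  0.826 -1.413] 0.0 now [ 0.388  0.423  2.169 -1.127  0.34   0.149]
```

The arm's own kinematics (fitted to within about 0.3 mm) show that joint 4 would pass its range with the tool square to a 29° face. I'll set the slide down on free table, take it again with the tool leaning about 9° to the bar, and then place it with the tool at about 20°.

{"method": "arm_command", "body": {
  "plan": [
    [0,[0,0,0.2],[0,0,0]],
    [0,[0,-0.06,0.15],[0.0076,0.0253,0]],
    [0,[0.04,-0.2,0],[0.0076,0.0253,0]],
    [0,[0.06,-0.22,0],[0.0076,0.0253,0]],
    [0,[0.06,-0.22,-0.1],[0.0076,0.0253,0]],
    [0,[0.06,-0.15,-0.15],[0.0076,0.0253,0]],
    [0,[0.06,-0.08,-0.15],[0.0076,0.0253,0]],
    [0,[0,0,-0.1],[0,0,0]],
    [0,[0,0,0],[0,0,0]]
  ]
}}

```text
time: 8.38
tool_pos: [0.5316, 0.0084, 0.1148]
tcp_rot: [0.445, 3.07, 0.003]
wrist_force: [0.7, 0.6, -0.8]
width: 0.011
```

```bash
python3 st.py; python3 -c "
from plan import *
go([.53,0,.05],-16.2,0)"
```

```text
t 8.375 pos [0.5316 0.0084 0.1148] q [-1.090e-01  5.320e-01  1.942e+00  1.000e-03  6.270e-01 -1.392e+00] w 0.011
F [ 0.66  0.6  -0.83] T [ 0.03  0.   -0.04] x [-0.958  0.284 -0.039] y [0.284 0.959 0.008] z [ 0.04  -0.004 -0.999] xyaw 163.48
shift/0.2 [-0.0082 -0.0421 -0.3239] turn/pi [0.0012 0.0126 0.0017] |d|mm 65.3 |r|deg 2.3
q [-0.125  0.649  1.961 -0.     0.532 -1.413] 0.0 now [-1.090e-01  5.320e-01  1.942e+00  1.000e-03  6.270e-01 -1.392e+00]
```

{"method": "arm_command", "body": {
  "plan": [
    [0,[0,0,-0.15],[0.0012,0.0126,0.0017]],
    [0,[0,0,-0.15],[0,0,0]],
    [0,[0,0,-0.03],[0,0,0]],
    [0,[0,0,0],[0,0,0]]
  ]
}}

```text
time: 8.88
tool_pos: [0.5345, 0.0098, 0.0529]
tcp_rot: [0.437, 3.104, 0.007]
wrist_force: [0.9, -1.0, -1.1]
width: 0.0109
```

```bash
python3 st.py; python3 -c "
from plan import *
go([.53,0.01,.033],-16.2,0)"
```

```text
t 8.875 pos [0.5345 0.0098 0.0529] q [-0.107  0.646  1.953  0.008  0.536 -1.405] w 0.0109
F [ 0.94 -0.96 -1.09] T [-0.02 -0.04  0.04] x [-0.961  0.276 -0.006] y [0.276 0.961 0.005] z [ 0.007  0.003 -1.   ] xyaw 163.97
shift/0.2 [-0.0223  0.0008 -0.0993] turn/pi [-0.001   0.0024 -0.001 ] |d|mm 20.4 |r|deg 0.49
q [-0.106  0.679  1.967 -0.     0.496 -1.394] 0.0 now [-0.107  0.646  1.953  0.008  0.536 -1.405]
```

{"method": "arm_command", "body": {
  "plan": [
    [0,[0,0,-0.065],[0,0.002,0]],
    [0,[0,0,-0.04],[0,0,0]],
    [0,[0,0,-0.01],[0,0,0]]
  ]
}}

```text
time: 9.25
tool_pos: [0.5356, 0.0101, 0.0315]
tcp_rot: [0.437, 3.107, 0.006]
wrist_force: [-5.5, 1.3, 28.3]
width: 0.0108
```

```bash
python3 st.py
```

```text
t 9.25 pos [0.5356 0.0101 0.0315] q [-0.106  0.685  1.957  0.008  0.495 -1.405] w 0.0108
F [-5.47  1.33 28.26] T [-0.17  1.27 -0.03] x [-0.961  0.276 -0.004] y [0.276 0.961 0.004] z [ 0.005  0.003 -1.   ] xyaw 164.0
```

{"method": "arm_command", "body": {
  "plan": [
    [0.4,[0,0,0.005],[0,0,0]],
    [0.4,[0,0,0],[0,0,0]],
    [0.4,[0,0,0.01],[0.0074,0.0255,0]],
    [0.4,[0,0,0],[0.0074,0.0255,0]],
    [0.4,[0,0,0],[0,0,0]]
  ]
}}

```text
time: 9.88
tool_pos: [0.5358, 0.0102, 0.0351]
tcp_rot: [-0.415, -2.949, -0.043]
wrist_force: [-1.2, 0.4, -0.6]
width: 0.0345
```

```bash
python3 st.py; python3 -c "
from plan import *
go([.533,0.01,.034],-16.2,-9)"; python3 wr.py w4
```

```text
t 9.875 pos [0.5358 0.0102 0.0351] q [-0.119  0.715  1.859  0.048  0.731 -1.448] w 0.0345
F [-1.25  0.38 -0.56] T [-0.02 -0.08  0.01] x [-0.948  0.272  0.165] y [0.276 0.961 0.005] z [-0.157  0.051 -0.986] xyaw 164.02
shift/0.2 [-0.0139 -0.001  -0.0056] turn/pi [-0.0024 -0.0022 -0.0009] |d|mm 3.0 |r|deg 0.62
q [-0.117  0.713  1.87   0.039  0.714 -1.437] 0.0 now [-0.119  0.715  1.859  0.048  0.731 -1.448]
```

View pics/w4.png

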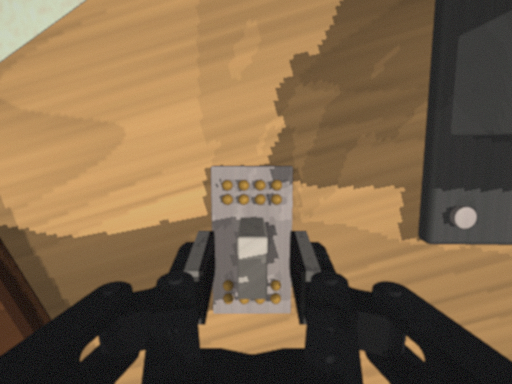

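The slide lies flat between the open fingers, with plate corners at (211,166), (293,166), (290,312) and (214,312).

Run:
```python
from h import *
W=load("w4")
P=np.array([plane(*W,p,.005) for p in [(211,166),(293,166),(290,312),(214,312)]]);u=(P[0]+P[1]-P[2]-P[3])/2
print(P.mean(0).round(4),np.linalg.norm(u),np.linalg.norm(P[0]-P[1]),np.degrees(np.arctan2(u[1],u[0])))
Q=np.array([plane(*W,p,.041) for p in [(238,234),(268,234),(266,253),(239,253)]]);print(Q.round(4))
```

```text
[0.5333 0.0108 0.005 ] 0.07514772338103264 0.03984953908552629 163.99644857251047
[[0.5185 0.0092 0.041 ]
 [0.5218 0.0204 0.041 ]
 [0.529  0.0176 0.041 ]
 [0.526  0.0074 0.041 ]]
```

{"method": "arm_command", "body": {
  "plan": [
    [0,[0,0,0],[0,0,0]],
    [0,[0,0,0],[0,0,0]],
    [0,[0,0,0],[0,0,0]]
  ],
  "grip_force": 50
}}

```text
time: 10.3
tool_pos: [0.5347, 0.0105, 0.0353]
tcp_rot: [-0.415, -2.952, -0.041]
wrist_force: [1.0, -0.0, -1.1]
width: 0.011
```

```bash
python3 st.py
```

```text
t 10.3 pos [0.5347 0.0105 0.0353] q [-0.118  0.713  1.863  0.047  0.726 -1.447] w 0.011
F [ 0.97 -0.02 -1.15] T [-0.   -0.17  0.04] x [-0.949  0.271  0.162] y [0.276 0.961 0.005] z [-0.154  0.05  -0.987] xyaw 164.04
```

```bash
cat > g2.py <<'E'
from kin import *
import sys
from station import manip
def frame(yaw,t):
    y,t=np.radians([yaw,t]);e=np.array([np.cos(y),np.sin(y),0]);u=np.cos(t)*e+[0,0,np.sin(t)];n=-np.sin(t)*e+[0,0,np.cos(t)]
    return np.c_[u,np.cross(n,u),n]
tp=np.array([.5347,.0105,.0353]);TR=R.from_rotvec([-.415,-2.952,-.041]).as_matrix()
sp=np.array([.5338,.0107,.0205]);SR=frame(-16.0,0)
REL=TR.T@SR;off=TR.T@(sp-tp)
slope=float(sys.argv[1]);hgt=float(sys.argv[2]);c=np.array([.4915,.179,.098])
F=frame(-16.2,slope);G=F@REL.T
mid=c+F[:,2]*(.0205+hgt);p=mid-G@off
o=manip.get_obs();M=R.from_rotvec(o["tcp_rot"]).as_matrix()
d=p-o["tool_pos"];r=R.from_matrix(G@M.T).as_rotvec()
print("off",off.round(4),"target",p.round(4),"shift/0.2",(d/.2).round(4),"turn/pi",(r/np.pi).round(4),"deg",np.degrees(np.linalg.norm(r)).round(2))
q,e=ik(p,R.from_matrix(G),o["joint_positions"]);print("q",q.round(3),abs(e).max().round(4))
# estimated current slide pose in face frame
cm=F.T@(o["tool_pos"]+M@off-c);cs=F.T@(M@REL)
print("slide in face mm",(cm*1e3).round(1),"tilt err mrad (about y, about x, yaw)",(1e3*np.array([cs[0,2],cs[1,2],cs[1,0]])).round(0))
print("unit n/0.2 per mm",(F[:,2]*.001/.2).round(5),"F.n",(o["wrist_force"]@F[:,2]).round(2),"t",o["time"])
E
python3 g2.py 29 0.05
```

```text
off [-0.0015 -0.0001  0.0148] target [0.4526 0.1904 0.1731] shift/0.2 [-0.4107  0.8994  0.6885] turn/pi [-0.0447 -0.1548 -0.0012] deg 29.01
q [ 0.36   0.356  2.117 -0.492  0.433 -0.505] 0.0
slide in face mm [  39.1 -149.8 -110.2] tilt err mrad (about y, about x, yaw) [485.  -0.   4.]
unit n/0.2 per mm [-0.00233  0.00068  0.00437] F.n -1.46 t 10.3
```

{"method": "arm_command", "body": {
  "plan": [
    [0,[0,0,0.15],[0,0,0]],
    [0,[0,0,0.28],[0,0,0]],
    [0,[-0.03,0.05,0.28],[0,0,0]],
    [0,[-0.06,0.15,0.1],[-0.0075,-0.0258,0]],
    [0,[-0.06,0.2,0],[-0.0075,-0.0258,0]],
    [0,[-0.06,0.2,0],[-0.0075,-0.0258,0]],
    [0,[-0.08,0.16,0],[-0.0075,-0.0258,0]],
    [0,[-0.08,0.1,0],[-0.0075,-0.0258,0]],
    [0,[-0.04,0.04,0],[-0.0075,-0.0258,0]],
    [0,[0,0,0],[0,0,0]]
  ]
}}

```text
time: 11.55
tool_pos: [0.4459, 0.1959, 0.2009]
tcp_rot: [0.385, 2.76, -0.057]
wrist_force: [-0.2, -0.2, -1.1]
width: 0.0111
```

```bash
python3 st.py; python3 g2.py 29 0.025
```

```text
t 11.55 pos [0.4459 0.1959 0.2009] q [ 0.38   0.302  2.1   -0.454  0.49  -0.539] w 0.0111
F [-0.19 -0.18 -1.11] T [0.08 0.29 0.04] x [-0.901  0.258 -0.349] y [0.272 0.962 0.009] z [ 0.338 -0.087 -0.937] xyaw 164.03
off [-0.0015 -0.0001  0.0148] target [0.4642 0.187  0.1512] shift/0.2 [ 0.0915 -0.0448 -0.2486] turn/pi [-0.0002  0.0044 -0.0017] deg 0.84
q [ 0.343  0.406  2.119 -0.544  0.383 -0.462] 0.0
slide in face mm [ 6.7  3.6 98.7] tilt err mrad (about y, about x, yaw) [-13.  -6.   2.]
unit n/0.2 per mm [-0.00233  0.00068  0.00437] F.n -0.91 t 11.55
```

{"method": "arm_command", "body": {
  "plan": [
    [0,[0.03,-0.015,-0.08],[0,0.0022,-0.001]],
    [0,[0.03,-0.015,-0.08],[0,0.0022,-0.001]],
    [0,[0.025,-0.015,-0.08],[0,0,0]],
    [0,[0,0,0],[0,0,0]],
    [0,[0,0,0],[0,0,0]]
  ]
}}

```text
time: 12.18
tool_pos: [0.4663, 0.1838, 0.1478]
tcp_rot: [0.402, 2.778, -0.064]
wrist_force: [-0.9, 0.3, -1.4]
width: 0.011
```

```bash
python3 st.py; python3 g2.py 29 0.01; python3 wr.py w5
python3 - <<'E'
from station import manip
import cv2
for n in("side",):
    f=manip.get_image(n)["frame"][:,:,::-1];cv2.imwrite(f"pics/{n}5.png",cv2.resize(f[200:384,170:400],None,fx=3,fy=3,interpolation=cv2.INTER_CUBIC))
E
```

```text
t 12.175 pos [0.4663 0.1838 0.1478] q [ 0.334  0.414  2.117 -0.536  0.381 -0.472] w 0.011
F [-0.94  0.28 -1.4 ] T [0.06 0.28 0.02] x [-0.905  0.268 -0.331] y [0.283 0.959 0.003] z [ 0.318 -0.091 -0.944] xyaw 163.5
off [-0.0015 -0.0001  0.0148] target [0.4712 0.185  0.1381] shift/0.2 [ 0.0246  0.0055 -0.0486] turn/pi [-0.0001 -0.0022  0.002 ] deg 0.53
q [ 0.334  0.436  2.119 -0.582  0.355 -0.431] 0.0
slide in face mm [ 0.7 -2.5 41.1] tilt err mrad (about y, about x, yaw) [ 7.  4. -5.]
unit n/0.2 per mm [-0.00233  0.00068  0.00437] F.n -0.75 t 12.175
```

View pics/w5.png

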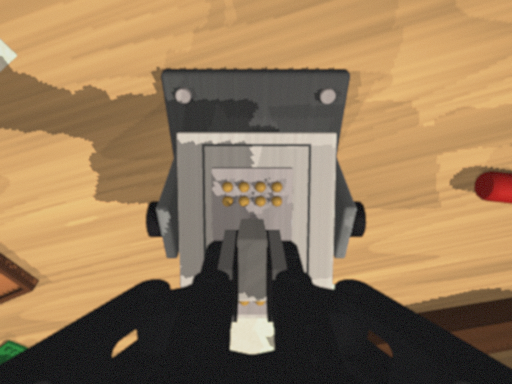

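View pics/side5.png

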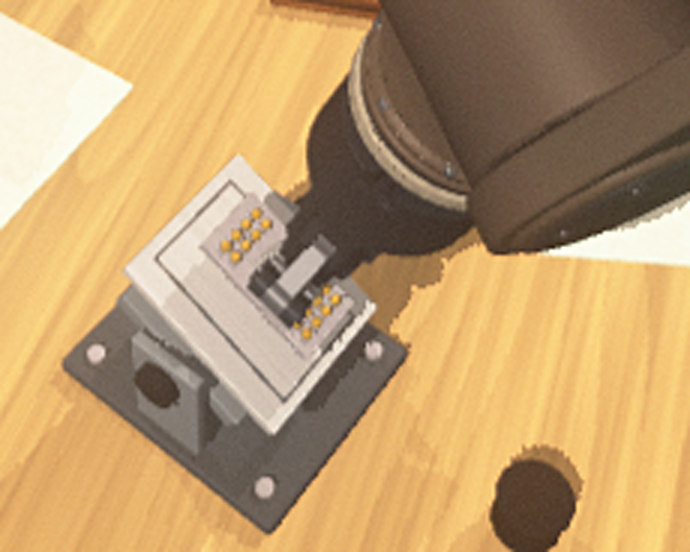

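{"method": "arm_command", "body": {
  "plan": [
    [0,[0.015,0.004,-0.03],[0,-0.002,0.002]],
    [0,[0.018,0,-0.03],[0,0,0]],
    [0,[0,0,0],[0,0,0]],
    [0,[0,0,0],[0,0,0]]
  ]
}}

```text
time: 12.78
tool_pos: [0.4733, 0.1853, 0.1362]
tcp_rot: [0.391, 2.771, -0.059]
wrist_force: [-1.4, -0.8, -1.8]
width: 0.011
```

```bash
python3 g2.py 29 0.0
```

```text
off [-0.0015 -0.0001  0.0148] target [0.4759 0.1836 0.1293] shift/0.2 [ 0.0126 -0.0087 -0.0343] turn/pi [-0.0004  0.0007 -0.0005] deg 0.17
q [ 0.327  0.456  2.118 -0.609  0.337 -0.407] 0.0
slide in face mm [ 0.8  1.  27.9] tilt err mrad (about y, about x, yaw) [-2. -2.  1.]
unit n/0.2 per mm [-0.00233  0.00068  0.00437] F.n -0.99 t 12.775
```

{"method": "arm_command", "body": {
  "plan": [
    [0,[0.005,-0.003,-0.01],[0,0.0007,0]],
    [0,[0.004,-0.0015,-0.0087],[0,0,0]],
    [0,[0.004,-0.0015,-0.0087],[0,0,0]],
    [0,[0,0,0],[0,0,0]]
  ]
}}

```text
time: 13.28
tool_pos: [0.4761, 0.1841, 0.1306]
tcp_rot: [0.391, 2.773, -0.059]
wrist_force: [0.5, 0.1, -1.0]
width: 0.0111
```

```bash
python3 g2.py 29 0.0;python3 st.py
```

```text
off [-0.0015 -0.0001  0.0148] target [0.4759 0.1836 0.1293] shift/0.2 [-0.0013 -0.0026 -0.0063] turn/pi [-0.0005  0.0001 -0.0006] deg 0.13
q [ 0.327  0.456  2.118 -0.609  0.337 -0.407] 0.0
slide in face mm [ 0.7  0.6 21.5] tilt err mrad (about y, about x, yaw) [ 0. -2.  1.]
unit n/0.2 per mm [-0.00233  0.00068  0.00437] F.n -1.14 t 13.275
t 13.275 pos [0.4761 0.1841 0.1306] q [ 0.327  0.454  2.116 -0.601  0.338 -0.417] w 0.0111
F [ 0.51  0.08 -1.05] T [ 0.07  0.28 -0.05] x [-0.905  0.261 -0.337] y [0.275 0.961 0.006] z [ 0.325 -0.087 -0.942] xyaw 163.89
```

{"method": "arm_command", "body": {
  "plan": [
    [0,[0.0035,-0.001,-0.0066],[0,0,0]],
    [0,[0.0023,-0.0007,-0.0044],[0,0,0]],
    [0,[0,0,0],[0,0,0]]
  ]
}}

```text
time: 13.65
tool_pos: [0.4772, 0.1838, 0.1285]
tcp_rot: [0.391, 2.772, -0.059]
wrist_force: [-2.5, 1.0, 0.9]
width: 0.0107
```

```bash
python3 g2.py 29 -0.006;python3 st.py; python3 wr.py w6;python3 - <<'E'
from station import manip
import cv2
f=manip.get_image("side")["frame"][:,:,::-1];cv2.imwrite("pics/side6.png",cv2.resize(f[240:360,200:320],None,fx=5,fy=5,interpolation=cv2.INTER_CUBIC))
E
```

```text
off [-0.0015 -0.0001  0.0148] target [0.4786 0.1828 0.1241] shift/0.2 [ 0.0074 -0.0053 -0.0223] turn/pi [-0.0005  0.0002 -0.0006] deg 0.14
q [ 0.324  0.468  2.117 -0.627  0.326 -0.392] 0.0
slide in face mm [ 0.7  0.6 19.2] tilt err mrad (about y, about x, yaw) [-0. -2.  1.]
unit n/0.2 per mm [-0.00233  0.00068  0.00437] F.n 2.1 t 13.65
t 13.65 pos [0.4772 0.1838 0.1285] q [ 0.326  0.459  2.116 -0.608  0.333 -0.41 ] w 0.0107
F [-2.51  0.95  0.91] T [-0.02  0.28 -0.04] x [-0.905  0.261 -0.337] y [0.275 0.961 0.006] z [ 0.326 -0.087 -0.941] xyaw 163.9
```

View pics/side6.png

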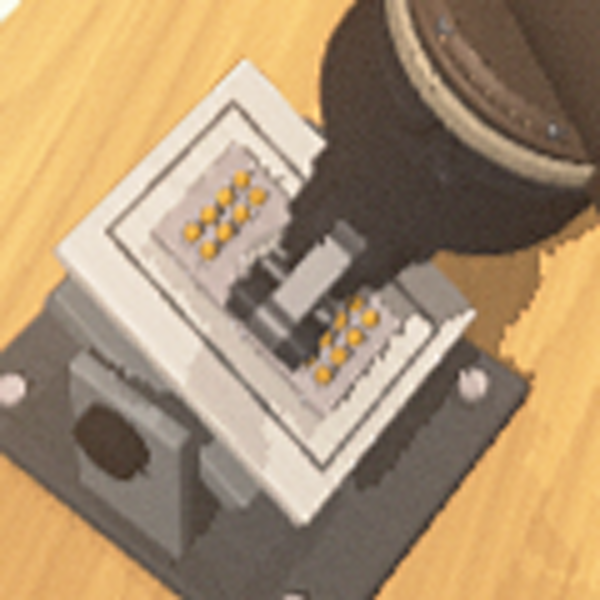

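View pics/w6.png

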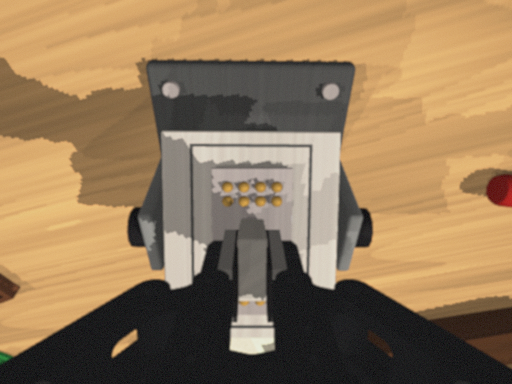

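{"method": "arm_command", "body": {
  "plan": [
    [0,[0.0035,-0.001,-0.0066],[0,0,0]],
    [0,[0.0035,-0.001,-0.0066],[0,0,0]],
    [0,[0.0023,-0.0007,-0.0044],[0,0,0]],
    [0,[0,0,0],[0,0,0]]
  ]
}}

```text
time: 14.25
tool_pos: [0.479, 0.1833, 0.1251]
tcp_rot: [0.391, 2.772, -0.059]
wrist_force: [-4.5, 1.4, 4.8]
width: 0.0116
```

```bash
python3 g2.py 29 -0.006;python3 st.py
```

```text
off [-0.0015 -0.0001  0.0148] target [0.4786 0.1828 0.1241] shift/0.2 [-0.002  -0.0026 -0.005 ] turn/pi [-0.0005  0.0003 -0.0006] deg 0.15
q [ 0.324  0.468  2.117 -0.627  0.326 -0.392] 0.0
slide in face mm [ 0.7  0.6 15.3] tilt err mrad (about y, about x, yaw) [-0. -2.  1.]
unit n/0.2 per mm [-0.00233  0.00068  0.00437] F.n 6.44 t 14.25
t 14.25 pos [0.479  0.1833 0.1251] q [ 0.323  0.467  2.116 -0.621  0.326 -0.4  ] w 0.0116
F [-4.49  1.36  4.77] T [ 0.05  0.35 -0.08] x [-0.904  0.261 -0.337] y [0.275 0.961 0.006] z [ 0.326 -0.087 -0.941] xyaw 163.9
```

```bash
python3 wr.py w7;python3 - <<'E'
from station import manip
import cv2,numpy as np
F=[];P=[];n=np.array([-.4655,.1352,.8746])
for i in range(6):
    d=manip.get_image("side" if i else "top");o=manip.get_obs();F.append(o["wrist_force"]@n);P.append(o["tool_pos"])
    if i==1: f=d["frame"][:,:,::-1];cv2.imwrite("pics/side7.png",cv2.resize(f[240:360,200:320],None,fx=5,fy=5,interpolation=cv2.INTER_CUBIC))
print(np.round(F,2),np.mean(F),np.mean(P,0).round(4),o["time"])
E
python3 g2.py 29 -0.006|tail -2
```

```text
[6.15 6.   5.25 6.34 5.28 5.8 ] 5.802707688643781 [0.479  0.1833 0.1251] 14.6
slide in face mm [ 0.7  0.6 15.3] tilt err mrad (about y, about x, yaw) [-0. -2.  1.]
unit n/0.2 per mm [-0.00233  0.00068  0.00437] F.n 5.8 t 14.6
```

View pics/w7.png

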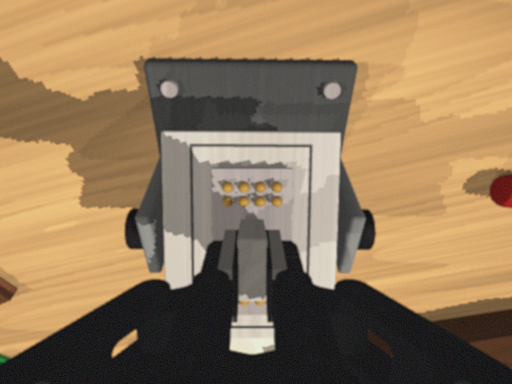

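View pics/side7.png

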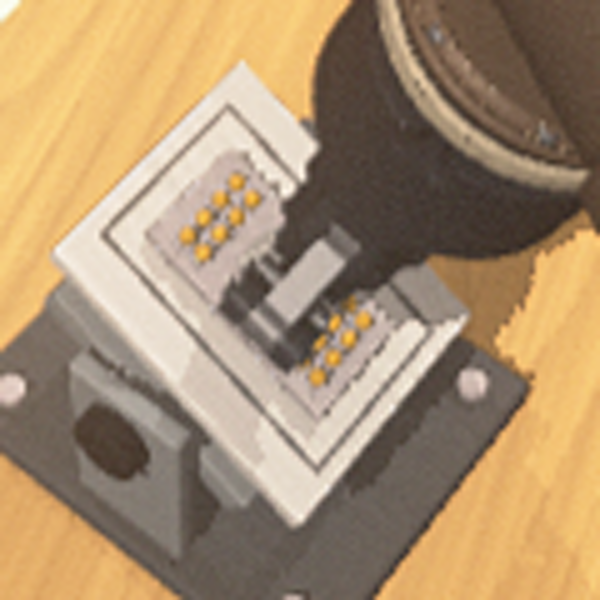

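Run:
```python
import cv2
for n in("w6","w7"):
    t=cv2.imread(f"pics/{n}.png");cv2.imwrite(f"pics/{n}c.png",cv2.resize(t[125:240,150:355],None,fx=3.8,fy=3.8,interpolation=cv2.INTER_CUBIC))
```

```text
(no output)
```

View pics/w7c.png

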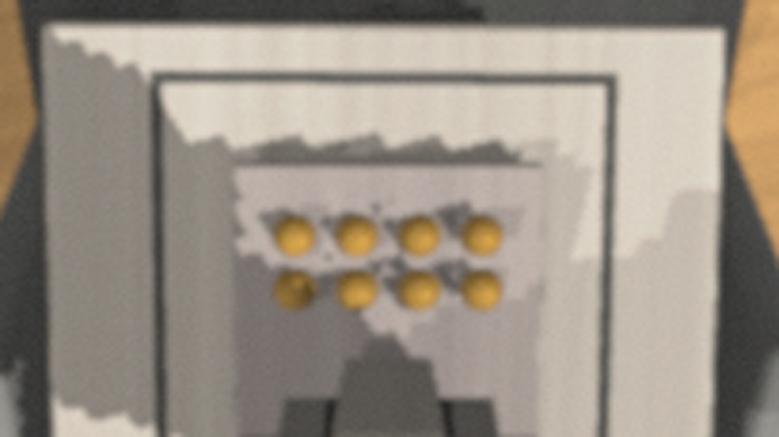

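Run:
```python
from h import *
for nm in("w5","w6","w7"):
    K,T=load(nm);g=cv2.GaussianBlur(cv2.cvtColor(cv2.imread(f"pics/{nm}.png"),cv2.COLOR_BGR2GRAY),(1,5),0).astype(float)
    # outline dark lines: darkest col, subpixel
    def dark(r,lo,hi):
        s=g[r,lo:hi];b=np.median(s);w=np.clip(b-15-s,0,None)
        return lo+(w*np.arange(hi-lo)).sum()/w.sum() if w.sum()>20 else np.nan
    x0=203 if nm=="w5" else 192;x1=311 if nm=="w5" else 312
    rows=np.arange(152,232);ptsL=[(dark(r,x0-5,x0+7),r) for r in rows];ptsR=[(dark(r,x1-7,x1+6),r) for r in rows]
    def fit(p):
        p=np.array(p);p=p[~np.isnan(p[:,0])];c=np.polyfit(p[:,1],p[:,0],1)
        for _ in range(3):
            e=abs(np.polyval(c,p[:,1])-p[:,0]);p=p[e<max(.6,2*np.median(e))];c=np.polyfit(p[:,1],p[:,0],1)
        return c,len(p),e.std()
    cL,nL,_=fit(ptsL);cR,nR,_=fit(ptsR)
    # vanishing point = direction of u
    r=(cR[1]-cL[1])/(cL[0]-cR[0]);x=np.polyval(cL,r)
    d=T[:3,:3]@np.linalg.solve(K,[x,r,1.]);d/=np.linalg.norm(d);d*=np.sign(d[2])
    print(nm,nL,nR,"width",[(np.polyval(cR,q)-np.polyval(cL,q)).round(2) for q in(152,232)],"u slope",np.degrees(np.arcsin(d[2])).round(2),"yaw",np.degrees(np.arctan2(d[1],d[0])).round(2))
```

```text
w5 80 80 width [np.float64(106.51), np.float64(103.86)] u slope 30.0 yaw -16.54
w6 79 80 width [np.float64(119.71), np.float64(116.37)] u slope 29.65 yaw -16.5
w7 80 80 width [np.float64(119.78), np.float64(116.41)] u slope 29.6 yaw -16.49
```

{"method": "arm_command", "body": {
  "plan": [
    [0,[0.0012,-0.0003,-0.002],[-0.0008,-0.0027,0]],
    [0,[0,0,0],[0,0,0]],
    [0,[0,0,0],[0,0,0]]
  ]
}}

```text
time: 14.98
tool_pos: [0.479, 0.1833, 0.1246]
tcp_rot: [0.389, 2.763, -0.061]
wrist_force: [-4.4, 1.5, 3.3]
width: 0.0113
```

```bash
python3 wr.py w8;python3 - <<'E'
from station import manip
import cv2,numpy as np
F=[];T=[];P=[];n=np.array([-.4655,.1352,.8746])
for i in range(8):
    d=manip.get_image("side" if i else "top");o=manip.get_obs();F.append(o["wrist_force"]@n);P.append(o["tool_pos"]);T.append(o["wrist_torque"])
    if i==1: f=d["frame"][:,:,::-1];cv2.imwrite("pics/side8.png",f)
print(np.round(F,2),np.mean(F),np.mean(P,0).round(4),np.mean(T,0).round(3),np.std(P,0),o["width"],o["time"],abs(o["qvel"]).max())
E
python3 g2.py 29.6 -0.006
```

```text
[6.17 6.09 6.01 6.19 5.14 5.65 4.73 5.75] 5.715963034268609 [0.479  0.1833 0.1246] [ 0.034  0.415 -0.059] [9.37636133e-06 8.94662680e-06 1.36997519e-05] 0.011026876932756209 15.425 0.0018686226758230008
off [-0.0015 -0.0001  0.0148] target [0.4784 0.1829 0.1239] shift/0.2 [-0.0031 -0.0023 -0.0032] turn/pi [-0.0006 -0.0002 -0.0007] deg 0.16
q [ 0.327  0.468  2.122 -0.669  0.319 -0.348] 0.0
slide in face mm [ 0.7  0.6 14.8] tilt err mrad (about y, about x, yaw) [ 1. -2.  1.]
unit n/0.2 per mm [-0.00237  0.00069  0.00435] F.n 5.77 t 15.425
```

View pics/w8.png

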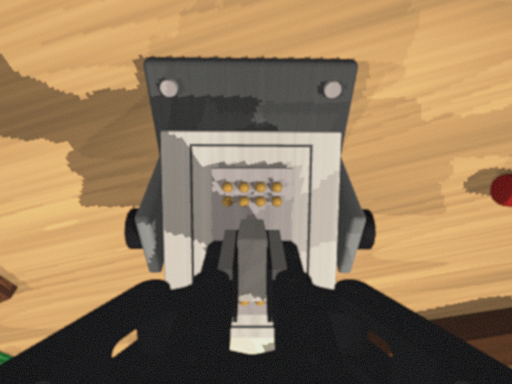

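Run:
```python
from h import *
K,T=load("side0")
def proj(p):
    q=np.linalg.inv(T)@np.r_[p,1];q=K@q[:3];return q[:2]/q[2]
n=np.array([-.475,.138,.869]);a=cv2.imread("pics/side0.png");b=cv2.imread("pics/side8.png")
for P in ([.5396,.1965,.1231],[.4609,.2198,.0764],[.5511,.2092,.1227],[.4585,.2361,.0735]):
    P=np.array(P);u=proj(P);d=proj(P-n*.006)-u;x,y=np.round(u).astype(int)
    t=cv2.cvtColor(a[y-7:y+8,x-7:x+8],cv2.COLOR_BGR2GRAY);s=cv2.cvtColor(b[y-15:y+16,x-15:x+16],cv2.COLOR_BGR2GRAY)
    f=4;t=cv2.resize(t,None,fx=f,fy=f,interpolation=cv2.INTER_CUBIC);s=cv2.resize(s,None,fx=f,fy=f,interpolation=cv2.INTER_CUBIC)
    r=cv2.matchTemplate(s,t,cv2.TM_CCOEFF_NORMED);_,m,_,l=cv2.minMaxLoc(r);sh=(np.array(l)/f-8)
    print(u.round(1),"6mm->",d.round(2),"seen",sh,round(m,3),"mm",(6*sh@d/(d@d)).round(2))
```

```text
[221.6 285.9] 6mm-> [-1.37  0.79] seen [-1.25  0.75] 0.957 mm 5.54
[264.2 332.8] 6mm-> [-1.71  0.42] seen [-1.5   0.25] 0.982 mm 5.18
[210.9 290.3] 6mm-> [-1.29  0.76] seen [-1.    0.75] 0.97 mm 4.97
[261.8 344. ] 6mm-> [-1.71  0.33] seen [-1.25  0.  ] 0.991 mm 4.22
```

{"method": "arm_command", "body": {
  "plan": [
    [0,[0.002,-0.0006,-0.0038],[0,0,0]],
    [0,[0,0,0],[0,0,0]],
    [0,[0,0,0],[0,0,0]]
  ]
}}

```text
time: 15.8
tool_pos: [0.4794, 0.1832, 0.1238]
tcp_rot: [0.389, 2.763, -0.061]
wrist_force: [-3.7, 1.9, 4.1]
width: 0.0109
```

```bash
python3 g2.py 29.6 -0.006; python3 -c "
from station import manip
o=manip.get_obs();print(o['width'],o['wrist_force'],abs(o['qvel']).max())
manip.hand_in()"
```

```text
off [-0.0015 -0.0001  0.0148] target [0.4784 0.1829 0.1239] shift/0.2 [-0.0052 -0.0015  0.0009] turn/pi [-0.0006 -0.0002 -0.0006] deg 0.16
q [ 0.327  0.468  2.122 -0.669  0.319 -0.348] 0.0
slide in face mm [ 0.7  0.6 13.9] tilt err mrad (about y, about x, yaw) [ 1. -2.  1.]
unit n/0.2 per mm [-0.00237  0.00069  0.00435] F.n 5.54 t 15.8
0.010909407168998275 [-3.70293581  1.91904658  4.05074953] 0.0011853079974187735
the job is handed in; nothing more can be done
```

I picked up the long slide, laid it on the sloped face and handed the job in at 15.8 s, still gripping and pressing it; the hand-in reports no verdict.

**What changed on the way:** With the tool square to the face (about 29°), joint 4 would have gone past its range. I set the slide down on bare table, took it again with the tool leaning about 9° to the grip bar, and then placed it. That set-down pressed the table with about 28 N. The set-down was after the first lift clear of the tray.

**Last checks:**

| Check | Reading | Required |
|---|---|---|
| Slide centre on the face | about 1 mm off in x and y, from the grasp geometry | within 10 mm |
| Slide length against the slope line | about 0.3° | within 0.14 rad (8°) |
| Slide tilt against the face | within about 1° (slope read as 28–30°, slide set to about 29.6°) | within 0.05 rad (2.9°) |
| Face travel | about 5 mm from the side camera before a last 1 mm press | 3 to 9 mm |
| Pressing force | about 6.5 to 7 N, allowing for the sensor's zero | over 3 N, at most 25 N |
| Grip | opening 11 mm on the bar, arm still | gripping, at rest |

**Where the checks differed:** The three travel estimates before the last press did not quite agree: 4.2 to 5.5 mm from the camera, about 5.3 mm from force and 4.5 to 5.2 mm from position. The last single force reading (5.5 N) also did not rise with the extra 1 mm, but readings scatter by about 0.5 N.

I judged flushness from the slope estimates and the pictures and did not measure it directly. I saw no contact with the round and square slides, and they looked unmoved in the pictures after the lift.

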